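# Print the contact points of a viewing stone in its half-carved stand

## Task

The mountain-shaped stone rocks in the round bed of its half-carved pale wooden stand, where marking paper will print wherever it bears. With a fingertip press the stone down lightly, first on its flat low ledge, then on its rounded hump, then on its narrow ridge, each time following it down until that side bears firmly under the finger for a moment, and leave it resting on the ridge side. Only press: lifting the stone, shifting it in its bed or moving the stand would smear the prints; leave everything else on the table alone.

Things in the scene. Friction and masses are not known exactly. Their poses are not given: they have to be found in the camera images.
- stand: the stand: rectangular pale pine blank, 200 (x) x 190 (y) x 28 mm, loose on the table, 0.5 kg, with one round bed 156 mm across sunk 8 mm into its top and lined with dark marking paper; origin under its middle, z up
- bed (a point): middle of the bed's floor, 20 mm above the stand's underside
- stone: the grey mountain-shaped stone in the bed, loose, about 140 mm across, 72 mm high, roughly 0.8 kg. Origin at the high point under its middle; z points up through the steep peak in its middle, x towards the ledge; seen from above, ledge, hump and ridge follow one another anticlockwise, 120 degrees apart. More than 30 N on it is too hard, so lower the finger slowly (15 mm/s is safe)
- stone_under (a point): the high point under the stone on which it rocks. It always rests tilted 5.5 degrees, with the ledge's, the hump's or the ridge's side down (at the start not the ledge's). A straight downward press of 1 to 3 N on one of the three rocks it over to that side, which goes down about 7 mm by itself once past the middle, then stands firm and stays down; the others come up
- peak_top (a point): top of the stone's steep middle peak, 72 mm above the stone's origin; the peak is about 55 mm thick at the ledge's height, 48 mm at the hump's and 32 mm at 50 mm
- ledge: the flat low ledge of the stone: a level step about 55 mm wide, the broadest and lowest of the three; origin on its top face, 52 mm out from the stone's middle and 22 mm above the stone's origin; axes as the stone's. It lies 37 mm above the stand's underside when its side is down, 44 mm when not
- hump: the rounded hump of the stone: a dome about 40 mm across, the tallest of the three; origin on its top, 50 mm out from the stone's middle and 31 mm above the stone's origin; axes as the stone's. It lies 46 mm above the stand's underside when its side is down, 53 mm when not
- ridge: the narrow ridge of the stone: a crest about 10 mm wide that runs outward from the peak, nearly level; origin on its crest, 52 mm out from the stone's middle and 27 mm above the stone's origin; axes as the stone's. It lies 42 mm above the stand's underside when its side is down, 49 mm when not
- gouge: bystander: carving gouge lying beside the stand, 190 mm long, wooden handle 25 mm thick; origin under its middle, x towards the blade
- offcut: bystander: pale wedge-ended wood offcut near the stand, 42 x 90 x 36 mm; origin under its middle
- cup: bystander: blue paper cup near the stand, 80 mm across the rim, 92 mm high; origin under its middle
- pebble: bystander: plain rounded brown-grey stone near the stand, about 72 x 60 x 43 mm, without stand, peak or ledge; origin under its middle
- long_gouge: bystander: longer gouge lying beside the stand, 250 mm long, wooden handle 25 mm thick; origin under its middle, x towards the blade
- wax_tin: bystander: flat round metal tin near the stand, 62 mm across, 22 mm high; origin under its middle

How it is judged:
On the way, in this order (a step that is already met when the one before it is completed fails the run):
1. a finger rests on the ledge (flat and low) and that side of the stone has gone down (contact force between the fingers and ledge above 0.3 N and z of ledge in the frame of stand below 0.039 m), for 0.1 s.
2. a finger rests on the hump (rounded) and that side of the stone has gone down (contact force between the fingers and hump above 0.3 N and z of hump in the frame of stand below 0.0483 m), for 0.1 s.
3. a finger rests on the ridge (narrow) and that side of the stone has gone down (contact force between the fingers and ridge above 0.3 N and z of ridge in the frame of stand below 0.0442 m), for 0.1 s.
At the end, for the whole second after the job is handed in: the stone is at rest in its bed, tilted to the ridge side (the ridge's origin less than 44.2 mm above the stand's underside), its underside within 6 mm of the bed's middle and on its floor, and the stand within 15 mm of where it began (z of ridge in the frame of stand below 0.0442 m and horizontal distance between stone and bed below 0.006 m and z of stone in the frame of stand between 0.017 and 0.023 m and linear speed of stone below 0.02 m/s and angular speed of stone below 0.1 rad/s and distance of stand from where it was at the start of the episode below 0.015 m); the robot touches nothing.
It fails at once if the stone is pressed harder than 30 N (contact force between any of the fingers, the arm and stone above 30 N).
It fails at once if the stone is lifted from its bed (z of stone in the frame of stand above 0.026 m).
It fails at once if the stone is shifted more than 6 mm in its bed (horizontal distance between stone and bed above 0.006 m).
It fails at once if the stand is lifted, tipped or moved more than 15 mm (height (world z) of stand above 0.008 m or angle between stand's own z axis and vertical above 0.1 rad or distance of stand from where it was at the start of the episode above 0.015 m).
It fails at once if something else on the table is disturbed (moved more than 20 mm) (distance of any of gouge, offcut, cup, pebble, long_gouge, wax_tin from where it was at the start of the episode above 0.02 m).
It also fails if it takes over 48 s, if anything falls off the work surface, if the arm or the gripper's body presses on something with over 40 N, if the wrist force passes 120 N, or if a joint passes its speed limit or range.

## Robot

A 7-joint arm with a two-finger parallel gripper is mounted at the origin on the work surface. World frame = base frame: x ahead of the robot, y to its left, z up, the work surface at z = 0. Lengths are in m, angles in rad, forces in N, time in s.
With the tool pointing down it reaches from about 0.35 to 0.775 m from the base axis. Payload 3.1 kg.
Tool frame: the origin (TCP) lies on the front face of the gripper's body, between the roots of the fingers; the fingertips stand 73 mm ahead of it and the grasp point (between the pads) lies 54 mm ahead of it; z points along the fingers, y is the direction in which the jaws open and shut (so a half turn about z gives the same grasp; the last joint's range is limited). The gripper opens to 85 mm and grips with 20 to 120 N. Pads are 22 mm wide; open, the fingers measure 114 mm over their backs; the gripper's body (76 mm by 85 mm) begins 54 mm behind the grasp point. The pads swing forward as they close: fully open they stand 13 mm farther back than shut.
Start: joints at [-1.247, 0.311, 0.014, 1.512, -0.004, 1.319, -0.027], TCP at [0.197, 0.514, 0.304] pointing down, gripper open.
Joint ranges: [-2.7, 2.7], [-0.3, 1.91], [-1.27, 1.3], [0.12, 2.57], [-1.44, 4.58], [0.2, 2.03], [-3.05, 3.05]. Speed limits (rad/s): [2.79, 2.79, 3.14, 3.14, 3.14, 3.14, 3.14].

## Interface

Orientations are given as a rotation vector (axis times angle).
In Python, from plant import bot gives the robot as it stands.
- The arm moves only by the tool step_arm, never from a script. Its argument "plan" is a list of rows, each a list of 3 entries, a list of its own where there are three numbers: the turn, a rotation vector about the tool's x, y, z in rad, then the shift along the tool's x, y, z in m, then the finger opening in m, from 0 to 0.0854. A call has 1 to 8 rows; each row is the pose to reach, as a shift and turn from the pose commanded when the call began, along the tool's axes at that moment; what a row does not reach only later rows make up. A row lasts 1/8 s, in which the tool goes at most 62.5 mm and 10.7 degrees, less where a joint would pass 70% of its speed; a pose out of reach is approached as far as the arm can. A call with a gripper value outside its range is refused whole. The fingers move at their own pace and stop on an object; "force" is the grip in N (left out, the last holds). Time passes only in rows, so rows that repeat a pose let the fingers close. It gives the time, the measured TCP pose, the force and the opening at its end, in the units of the state.
- bot.get_state(): the state, without advancing time (a new reading comes with each control period).
- bot.camera(name): name is "side" or "top"; returns the picture (480x640x3 uint8, red, green, blue); there is no depth.
- bot.calibration(name): a dict with "fovy" (degrees; the focal length in pixels is half the picture's height over the tangent of half this angle, whatever the lens; pixels are square), "cx", "cy" (the principal point, pixels), "rvec" (rotation vector, rad) and "tvec" (3), from world to camera coordinates, as OpenCV has them. Camera axes: x right, y down, z forward; pixel columns grow to the right and rows downward; lengths in m; the calibration is good to about 2 mm. A picture is of the moment at which its call begins. calibration takes no time and is no camera call.
- bot.finish_job(): hands the job in, once; it reports no verdict.
Trained networks look in the newest picture that a camera, given by its name, has taken for a name from the list of things; names that differ only in an ending like _2 or _b are one class to them, and where a whole thing is asked for, a point or a joint stands for the part that bears it (a point fixed in the world has none). Each returns a list of dicts, best first, with "conf" (0 to 1); they miss things now and then, are a little off and sometimes report something else, mostly with a low value. They report only what shows in the picture. A call takes as long as a camera call.
- bot.find_in(camera, label): "xy" ([column, row] in pixels, amid what is visible of it).
- bot.silhouettes(camera, label): "region" (480x640 bool, what is visible of it) and "xy" ([column, row] in pixels, amid what is visible of it).
- bot.place_of(camera, label): "xy" ([column, row] in pixels: a listed point, or the origin of a listed thing).
The state is a dict: "time_s": time; "qpos": joint angles; "joint_velocities": joint speeds; "joint_efforts": joint torques, N m; "ee_pos": TCP position; "tool_rot": TCP orientation; "wrist_force": force on the tool from outside, world axes, zero at the start; "moment": the same for the moment, N m; "opening": finger opening in m.
Only numpy, scipy, OpenCV 4.12 (cv2) and the standard library are available. Lean on these libraries where they do the work, as an engineer would, in place of code of your own. Each camera call takes 0.05 s, during which the arm holds its last target.

## Working session

There is one attempt and no reset: what is moved stays moved. The work goes in short steps, Python scripts to look and compute and a tool call to move; the robot and the scene stay as the last step left them, time stands still between calls to the robot, and variables do not carry over. Pictures are saved under pics/ and viewed, and the job is handed in when it is done.

Besides the shell and the picture viewer there is one more tool, called after "Call:" by a JSON object that holds its "api" and its "payload". step_arm: Moves the arm, as the interface text tells. Its arguments: {"type":"object","properties":{"plan":{"type":"array","items":{"type":"array"}},"force":{"type":"number"}},"required":["plan"]}

```bash
ls; mkdir -p pics
cat > h.py <<'E'
import numpy as np, cv2
from plant import bot
def cal(n):
    c=bot.calibration(n); f=240/np.tan(np.radians(c["fovy"])/2)
    K=np.array([[f,0,c["cx"]],[0,f,c["cy"]],[0,0,1.]]); R=cv2.Rodrigues(np.array(c["rvec"],float))[0]
    return K,R,np.array(c["tvec"],float)
def atz(n,xy,z):
    K,R,t=cal(n); d=R.T@np.linalg.inv(K)@np.array([xy[0],xy[1],1.]); C=-R.T@t
    return C+d*(z-C[2])/d[2]
def proj(n,p):
    K,R,t=cal(n); q=K@(R@np.array(p)+t); return q[:2]/q[2]
def tri(xa,xb):
    A=[];b=[]
    for n,xy in (("top",xa),("side",xb)):
        K,R,t=cal(n); d=R.T@np.linalg.inv(K)@np.array([xy[0],xy[1],1.]); d/=np.linalg.norm(d); C=-R.T@t
        P=np.eye(3)-np.outer(d,d); A.append(P); b.append(P@C)
    p=np.linalg.lstsq(np.vstack(A),np.hstack(b),rcond=None)[0]
    return p,[np.linalg.norm(A[i]@p-b[i]) for i in (0,1)]
def save(n,name):
    im=bot.camera(n); cv2.imwrite("pics/"+name+".png",im[:,:,::-1]); return im
E
python3 - <<'E'
from h import *
s=bot.get_state(); print(s)
for n in("top","side"):
    print(bot.calibration(n)); save(n,n+"0")
    K,R,t=cal(n); print("C",-R.T@t)
for l in ("stand","bed","stone","stone_under","peak_top","ledge","hump","ridge"):
    r={n:bot.place_of(n,l) for n in("top","side")}
    print(l,{n:[(np.round(d["xy"],1).tolist(),round(d["conf"],2)) for d in r[n][:3]] for n in r})
    if r["top"] and r["side"]: print(tri(r["top"][0]["xy"],r["side"][0]["xy"]))
E
```

```text
pics
{'time_s': 0.0, 'qpos': array([-1.2467176 ,  0.31172785,  0.01400412,  1.51306083, -0.0044196 ,
        1.31921069, -0.02720447]), 'joint_velocities': array([ 3.74739069e-04,  9.12321080e-04,  3.45175127e-05,  1.18387345e-03,
        2.48456078e-04,  4.76577132e-04, -1.61049849e-03]), 'joint_efforts': array([ 1.95547441e-04, -3.79904151e+01,  1.46068172e-01, -2.30586380e+01,
        1.22639135e-02,  1.35690370e-02,  3.38324824e-06]), 'ee_pos': array([0.19650374, 0.5130953 , 0.30281819]), 'tool_rot': array([-0.57121563, -3.08886645,  0.00369038]), 'wrist_force': array([ 0.32046469,  0.66365416, -0.11699731]), 'moment': array([-0.01226543, -0.02159012, -0.00245288]), 'opening': 0.08535704406586293}
{'fovy': 49.733408947004655, 'cx': 316.0966251053567, 'cy': 230.83932932403928, 'rvec': array([ 2.19157928, -2.15915032,  0.07801106]), 'tvec': array([0.07295257, 0.58262553, 0.83732566])}
C [0.51170686 0.07295145 0.88245284]
{'fovy': 45.060431783352485, 'cx': 311.22658779249014, 'cy': 252.24209941742407, 'rvec': array([ 2.11182396, -0.74717411,  0.37197155]), 'tvec': array([-0.40218006
[... 926 characters left out ...]

ledge {'top': [([394.8, 296.6], 0.67), ([374.4, 268.4], 0.54)], 'side': [([308.1, 341.9], 0.74), ([307.2, 266.2], 0.19)]}
(array([ 0.47505459, -0.04605791,  0.04402612]), [np.float64(0.0008580806313929721), np.float64(0.0008580806313928425)])
hump {'top': [([383.7, 241.8], 0.85), ([394.6, 297.2], 0.45)], 'side': [([344.5, 307.0], 0.63)]}
(array([ 0.56279697, -0.02728609,  0.04984159]), [np.float64(0.0005868101944456317), np.float64(0.0005868101944456754)])
ridge {'top': [([342.7, 280.2], 0.77), ([384.3, 241.6], 0.44), ([369.4, 273.8], 0.36)], 'side': [([286.8, 302.6], 0.57)]}
(array([0.49978695, 0.03822619, 0.04898679]), [np.float64(0.001169344546887252), np.float64(0.0011693445468873359)])
```

View pics/top0.png

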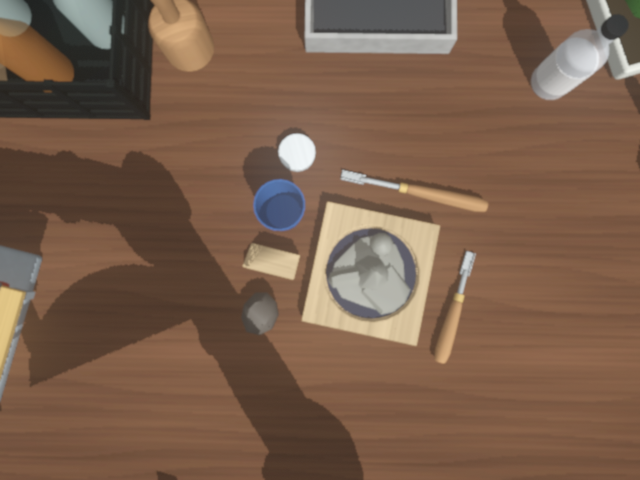

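View pics/side0.png

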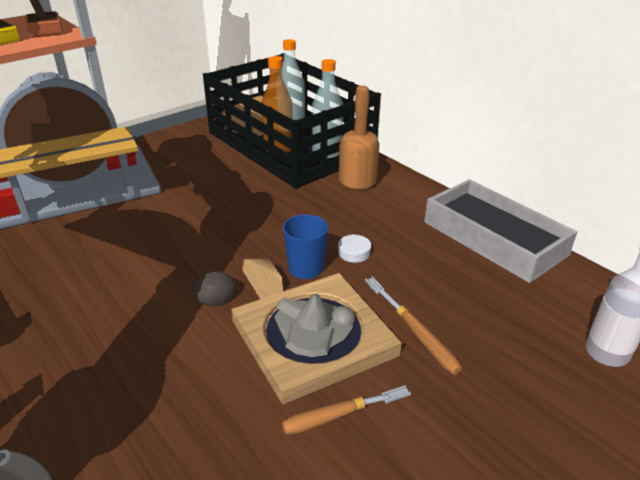

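Top picture: stone in its bed near (372,270), ledge about (390,293), hump (382,242), ridge (343,277). The triangulated points are 50–53 mm out and 120° apart, and their heights suggest the hump side is down.

```bash
cat >> h.py <<'E'
def go(x,y,tipz):
    s=bot.get_state(); R=cv2.Rodrigues(np.array(s["tool_rot"]))[0]
    d=np.array([x,y,tipz+0.073])-s["ee_pos"]
    up=cv2.Rodrigues(cv2.Rodrigues(R.T@np.array([[1.,0,0],[0,-1,0],[0,0,-1]]))[0])[0]
    zt=R[:,2]
    print("t",s["time_s"],"ee",s["ee_pos"].round(4),"shift",(R.T@d).round(4),"tilt axis(tool)",(R.T@np.cross(zt,[0,0,-1])).round(4),"F",s["wrist_force"].round(2), "op",round(s["opening"],4))
E
python3 - <<'E'
from h import *
import cv2
go(0.474,-0.048,0.12)
im=cv2.imread("pics/top0.png")[190:360,290:460]
cv2.imwrite("pics/z.png",cv2.resize(im,None,fx=3.5,fy=3.5,interpolation=cv2.INTER_CUBIC))
E
```

```text
t 0.9 ee [0.1967 0.5136 0.3039] shift [-0.4598 -0.4253  0.1109] tilt axis(tool) [0. 0. 0.] F [-0.2   0.28  0.17] op 0.0854
```

View pics/z.png

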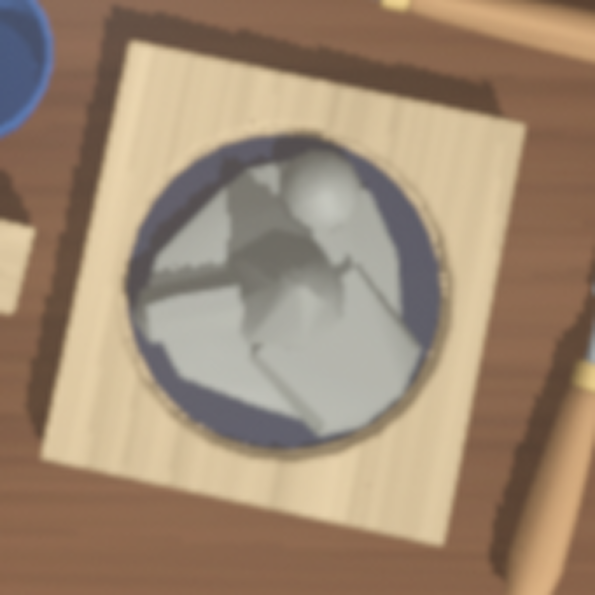

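Call:
{"api": "step_arm", "payload": {"plan": [[[0,0,0],[-0.045,-0.042,0.011],0],[[0,0,0],[-0.09,-0.084,0.022],0],[[0,0,0],[-0.135,-0.126,0.033],0],[[0,0,0],[-0.18,-0.168,0.044],0],[[0,0,0],[-0.225,-0.21,0.055],0],[[0,0,0],[-0.27,-0.252,0.066],0],[[0,0,0],[-0.315,-0.294,0.077],0],[[0,0,0],[-0.36,-0.336,0.088],0]]}}

```text
time_s: 1.9
ee_pos: [0.4135, 0.0697, 0.2161]
tool_rot: [0.57, 3.088, 0.002]
wrist_force: [0.2, 0.9, -0.1]
opening: -0.0003
```

```bash
python3 -c "
from h import *
go(0.474,-0.048,0.12)"
```

```text
t 1.9 ee [0.4135 0.0697 0.2161] shift [-0.0985 -0.0884  0.0231] tilt axis(tool) [0.0016 0.0014 0.    ] F [ 0.15  0.89 -0.08] op -0.0003
```

Call:
{"api": "step_arm", "payload": {"plan": [[[0,0,0],[-0.04,-0.036,0.009],0],[[0,0,0],[-0.08,-0.072,0.018],0],[[0,0,0],[-0.099,-0.089,0.023],0],[[0,0,0],[-0.099,-0.089,0.053],0],[[0,0,0],[-0.099,-0.089,0.083],0],[[0,0,0],[-0.099,-0.089,0.083],0]]}}

```text
time_s: 2.65
ee_pos: [0.4715, -0.047, 0.1312]
tool_rot: [-0.571, -3.084, 0.002]
wrist_force: [0.2, -0.2, -0.2]
opening: -0.0002
```

```bash
python3 -c "
from h import *
save('top','top1');save('side','side1')
go(0.474,-0.048,0.037)"
```

```text
t 2.75 ee [ 0.4737 -0.0472  0.1336] shift [-0.0005 -0.0006  0.0236] tilt axis(tool) [0.0001 0.0008 0.    ] F [0.23 0.03 0.67] op -0.0001
```

View pics/side1.png

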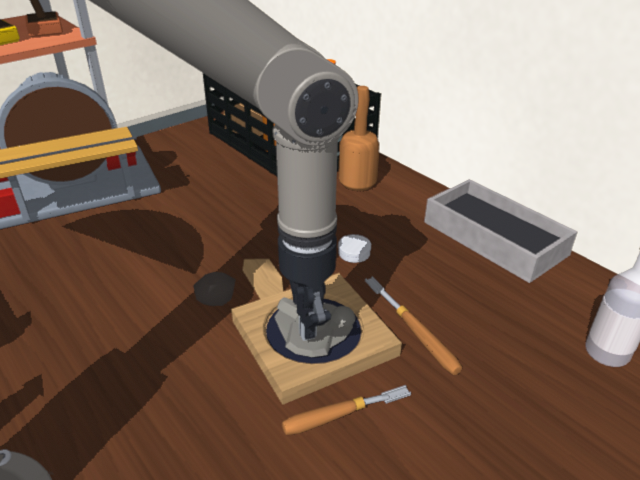

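View pics/top1.png

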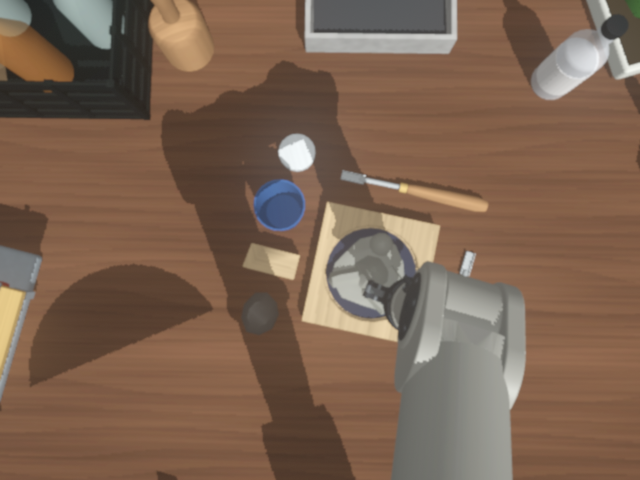

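The side view shows the fingertip just above the ledge at about (308,335), with the stone untouched. I'll descend slowly.

Call:
{"api": "step_arm", "payload": {"plan": [[[0,0,0],[-0.0005,-0.0005,0.002],0],[[0,0,0],[-0.0005,-0.0005,0.004],0],[[0,0,0],[-0.0005,-0.0005,0.006],0],[[0,0,0],[-0.0005,-0.0005,0.008],0],[[0,0,0],[-0.0005,-0.0005,0.01],0],[[0,0,0],[-0.0005,-0.0005,0.0115],0],[[0,0,0],[-0.0005,-0.0005,0.013],0],[[0,0,0],[-0.0005,-0.0005,0.0145],0]]}}

```text
time_s: 3.75
ee_pos: [0.4736, -0.0479, 0.1184]
tool_rot: [0.571, 3.089, 0.0]
wrist_force: [0.5, -0.2, -0.1]
opening: -0.0001
```

Call:
{"api": "step_arm", "payload": {"plan": [[[0,0,0],[0,0,0.001],0],[[0,0,0],[0,0,0.002],0],[[0,0,0],[0,0,0.003],0],[[0,0,0],[0,0,0.004],0]]}}

```text
time_s: 4.25
ee_pos: [0.4735, -0.0479, 0.1144]
tool_rot: [-0.571, -3.089, -0.0]
wrist_force: [-0.2, 0.1, 1.3]
opening: -0.0
```

```bash
python3 -c "
from h import *
save('side','side2')
go(0.474,-0.048,0.037)"
```

```text
t 4.3 ee [ 0.4735 -0.0478  0.1143] shift [-0.0005  0.      0.0043] tilt axis(tool) [-0.     -0.0001 -0.    ] F [ 0.28 -0.34 -0.54] op 0.0001
```

View pics/side2.png

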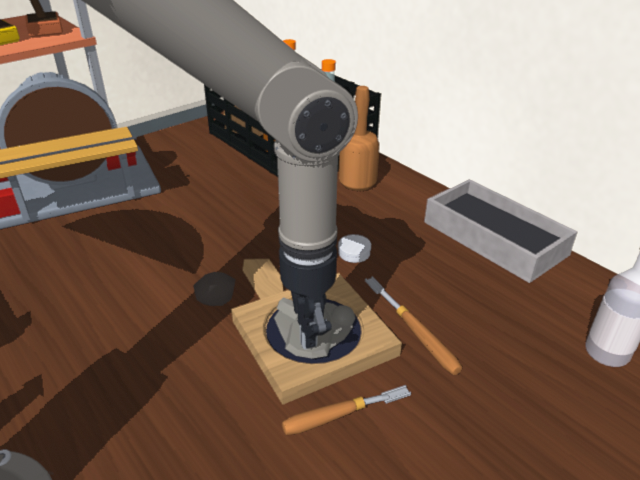

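The tip is at 41 mm with the stone probably tipping; I'll follow it down.

Call:
{"api": "step_arm", "payload": {"plan": [[[0,0,0],[0,0,0.001],0],[[0,0,0],[0,0,0.002],0],[[0,0,0],[0,0,0.003],0]]}}

```text
time_s: 4.68
ee_pos: [0.4736, -0.0478, 0.1114]
tool_rot: [0.571, 3.089, 0.0]
wrist_force: [-0.2, -0.1, -0.2]
opening: 0.0002
```

Call:
{"api": "step_arm", "payload": {"plan": [[[0,0,0],[0,0,0.001],0],[[0,0,0],[0,0,0.001],0]]}}

```text
time_s: 4.92
ee_pos: [0.4736, -0.0479, 0.1105]
tool_rot: [0.571, 3.089, 0.0]
wrist_force: [-0.3, 0.1, 0.2]
opening: 0.0001
```

```bash
python3 -c "
from h import *
go(0.474,-0.048,0.037)"
```

```text
t 4.925 ee [ 0.4736 -0.0479  0.1105] shift [-0.0004  0.      0.0005] tilt axis(tool) [0.     0.0001 0.    ] F [-0.33  0.1   0.23] op 0.0001
```

Call:
{"api": "step_arm", "payload": {"plan": [[[0,0,0],[0,0,0.0005],0],[[0,0,0],[0,0,0.001],0]]}}

```text
time_s: 5.18
ee_pos: [0.4735, -0.048, 0.1097]
tool_rot: [-0.571, -3.089, -0.0]
wrist_force: [-1.2, -0.8, 5.1]
opening: 0.0
```

Call:
{"api": "step_arm", "payload": {"plan": [[[0,0,0],[0,0,0.0005],0],[[0,0,0],[0,0,0.0005],0]]}}

```text
time_s: 5.42
ee_pos: [0.4735, -0.048, 0.1096]
tool_rot: [-0.572, -3.089, -0.001]
wrist_force: [-1.3, 0.2, 6.9]
opening: 0.0001
```

```bash
python3 -c "
from h import *
go(0.474,-0.048,0.037)"
```

```text
t 5.425 ee [ 0.4735 -0.048   0.1096] shift [-0.0004  0.0002 -0.0004] tilt axis(tool) [ 0.0003 -0.0001  0.    ] F [-1.3   0.21  6.87] op 0.0001
```

The ledge stands firm under about 7 N at a tip height of 36.6 mm. I'll take a short hold, then lift.

Call:
{"api": "step_arm", "payload": {"plan": [[[0,0,0],[0,0,0],0],[[0,0,0],[0,0,-0.004],0],[[0,0,0],[0,0,-0.024],0],[[0,0,0],[0,0,-0.054],0],[[0,0,0],[0,0,-0.084],0],[[0,0,0],[0,0,-0.084],0]]}}

```text
time_s: 6.18
ee_pos: [0.4754, -0.048, 0.1951]
tool_rot: [0.57, 3.084, 0.002]
wrist_force: [-0.0, -0.4, -0.1]
opening: 0.0001
```

Run:
```python
from h import *
save('side','side3'); save('top','top3')
for l in ("stone_under","peak_top","ledge","hump","ridge"):
    r={n:bot.place_of(n,l) for n in("top","side")}
    print(l,{n:[(np.round(d["xy"],1).tolist(),round(d["conf"],2)) for d in r[n][:2]] for n in r})
    if r["top"] and r["side"]: print(tri(r["top"][0]["xy"],r["side"][0]["xy"]))
go(0.5613,-0.0262,0.12)
```

```text
stone_under {'top': [([371.4, 269.8], 0.89)], 'side': [([312.4, 326.5], 0.56)]}
(array([ 0.51586452, -0.00908354,  0.02282805]), [np.float64(0.0029416773191270787), np.float64(0.002941677319128317)])
peak_top {'top': [([375.2, 275.1], 0.93), ([282.9, 210.0], 0.38)], 'side': [([310.8, 301.1], 0.62)]}
(array([ 0.50900931, -0.01052276,  0.0807469 ]), [np.float64(0.000924584142680354), np.float64(0.0009245841426802058)])
ledge {'top': [([390.5, 300.8], 0.73)], 'side': [([308.1, 346.6], 0.69)]}
(array([ 0.47140801, -0.04326   ,  0.03384643]), [np.float64(0.003701466076910933), np.float64(0.0037014660769115896)])
hump {'top': [([383.1, 245.7], 0.79)], 'side': [([341.6, 308.7], 0.59)]}
(array([ 0.55683764, -0.02665993,  0.04917791]), [np.float64(0.0002135842221776802), np.float64(0.0002135842221778139)])
ridge {'top': [([341.7, 280.2], 0.96)], 'side': [([286.7, 305.2], 0.63)]}
(array([0.49990886, 0.03940434, 0.04254362]), [np.float64(0.0008871017147717623), np.float64(0.0008871017147712756)])
t 6.775 ee [ 0.4735 -0.0479  0.1927] shift [-0.0743  0.0516 -0.0003] tilt axis(tool) [-0.0002 -0.0003  0.    ] F [ 0.02 -0.48  0.78] op 0.0002
```

View pics/side3.png

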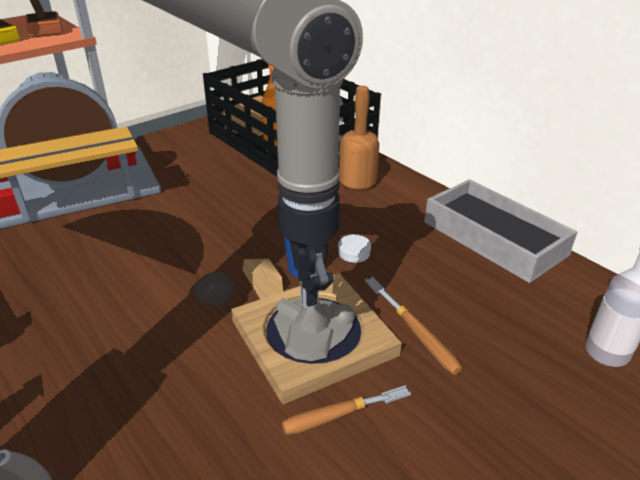

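Ledge side is down: the side picture shows the ledge lower, at about (308,346). Next, over to the hump.

Call:
{"api": "step_arm", "payload": {"plan": [[[0,0,0],[-0.037,0.026,0],0],[[0,0,0],[-0.0735,0.051,0],0],[[0,0,0],[-0.0735,0.051,0],0],[[0,0,0],[-0.0735,0.051,0.025],0],[[0,0,0],[-0.0735,0.051,0.05],0],[[0,0,0],[-0.0735,0.051,0.055],0],[[0,0,0],[-0.0735,0.051,0.055],0]]}}

```text
time_s: 7.65
ee_pos: [0.5601, -0.0268, 0.1382]
tool_rot: [-0.572, -3.089, 0.0]
wrist_force: [0.0, -0.1, 0.0]
opening: -0.0001
```

Run:
```python
from h import *
save('side','side4')
go(0.5605,-0.0262,0.046)
```

```text
t 7.7 ee [ 0.5607 -0.0268  0.1388] shift [0.0004 0.0005 0.0198] tilt axis(tool) [ 0.0004  0.0012 -0.    ] F [0.13 0.4  0.89] op -0.0001
```

View pics/side4.png

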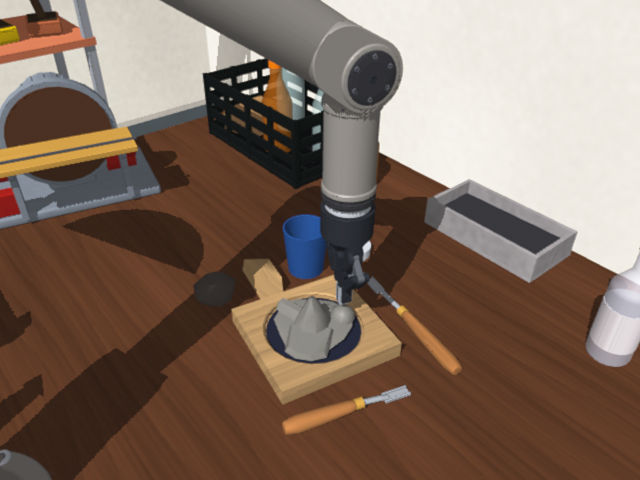

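The finger hangs above the hump, tip about (344,301), hump crown about (343,308). Descending.

Call:
{"api": "step_arm", "payload": {"plan": [[[0,0,0],[0,0,0.0015],0],[[0,0,0],[0,0,0.003],0],[[0,0,0],[0,0,0.0045],0],[[0,0,0],[0,0,0.006],0],[[0,0,0],[0,0,0.0075],0],[[0,0,0],[0,0,0.009],0],[[0,0,0],[0,0,0.0105],0],[[0,0,0],[0,0,0.012],0]]}}

```text
time_s: 8.7
ee_pos: [0.5604, -0.0265, 0.1258]
tool_rot: [0.571, 3.089, 0.0]
wrist_force: [-0.6, 1.2, -0.2]
opening: -0.0003
```

Call:
{"api": "step_arm", "payload": {"plan": [[[0,0,0],[0,0,0.001],0],[[0,0,0],[0,0,0.002],0],[[0,0,0],[0,0,0.003],0],[[0,0,0],[0,0,0.004],0]]}}

```text
time_s: 9.2
ee_pos: [0.5603, -0.0265, 0.1218]
tool_rot: [-0.571, -3.089, 0.0]
wrist_force: [-0.7, -0.4, -0.8]
opening: -0.0001
```

Call:
{"api": "step_arm", "payload": {"plan": [[[0,0,0],[0,0,0.001],0],[[0,0,0],[0,0,0.002],0]]}}

```text
time_s: 9.45
ee_pos: [0.5604, -0.0265, 0.1198]
tool_rot: [-0.571, -3.089, 0.0]
wrist_force: [0.0, 0.3, 0.9]
opening: -0.0002
```

Run:
```python
from h import *
save('side','side5')
go(0.5605,-0.0262,0.046)
```

```text
t 9.5 ee [ 0.5603 -0.0265  0.1197] shift [-0.0001  0.0003  0.0007] tilt axis(tool) [-0.0001 -0.0004 -0.    ] F [ 0.67 -0.13 -0.77] op -0.0001
```

Call:
{"api": "step_arm", "payload": {"plan": [[[0,0,0],[0,0,0.0005],0],[[0,0,0],[0,0,0.001],0]]}}

```text
time_s: 9.75
ee_pos: [0.5605, -0.0265, 0.119]
tool_rot: [0.571, 3.089, 0.0]
wrist_force: [0.4, 0.3, 0.8]
opening: 0.0001
```

Call:
{"api": "step_arm", "payload": {"plan": [[[0,0,0],[0,0,0.0005],0],[[0,0,0],[0,0,0.0005],0]]}}

```text
time_s: 10.0
ee_pos: [0.5607, -0.0266, 0.1188]
tool_rot: [0.571, 3.088, 0.0]
wrist_force: [-1.0, 0.0, 2.5]
opening: -0.0
```

Run:
```python
from h import *
go(0.5605,-0.0262,0.046)
```

```text
t 10.0 ee [ 0.5607 -0.0266  0.1188] shift [ 0.0003  0.0003 -0.0002] tilt axis(tool) [ 0.0003  0.0008 -0.    ] F [-1.04  0.02  2.51] op -0.0
```

View pics/side5.png

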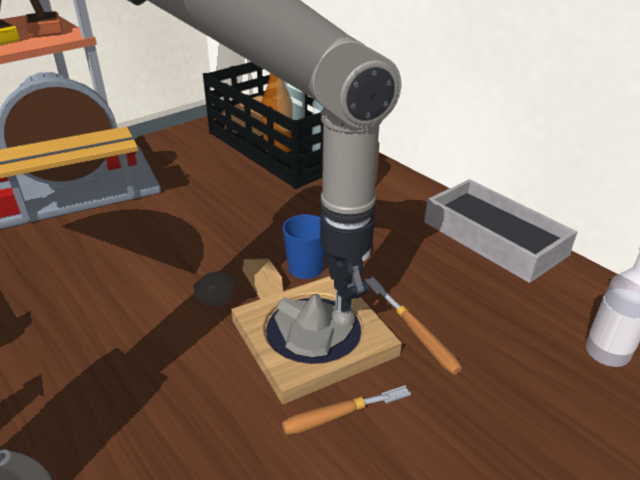

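Contact with the bottomed hump begins at a tip height of 45.8 mm, with the stone rocked over. I'll press slightly more.

Call:
{"api": "step_arm", "payload": {"plan": [[[0,0,0],[0,0,0.0005],0],[[0,0,0],[0,0,0.0005],0],[[0,0,0],[0,0,0.0005],0]]}}

```text
time_s: 10.38
ee_pos: [0.5608, -0.0266, 0.1185]
tool_rot: [0.571, 3.088, 0.0]
wrist_force: [-0.9, -0.1, 5.7]
opening: 0.0
```

Run:
```python
from h import *
save('side','side6')
go(0.5605,-0.0262,0.046)
```

```text
t 10.425 ee [ 0.5608 -0.0266  0.1185] shift [ 0.0004  0.0003 -0.0005] tilt axis(tool) [0.0004 0.0009 0.    ] F [-0.7   0.02  6.21] op -0.0002
```

Call:
{"api": "step_arm", "payload": {"plan": [[[0,0,0],[0,0,0],0],[[0,0,0],[0,0,-0.004],0],[[0,0,0],[0,0,-0.024],0],[[0,0,0],[0,0,-0.05],0],[[0,0,0],[0,0,-0.075],0],[[0,0,0],[0,0,-0.075],0]]}}

```text
time_s: 11.18
ee_pos: [0.5615, -0.0266, 0.1945]
tool_rot: [0.57, 3.086, 0.001]
wrist_force: [-0.0, -0.3, 0.8]
opening: 0.0
```

Run:
```python
from h import *
save('side','side7'); save('top','top7')
for l in ("peak_top","ledge","hump","ridge"):
    r={n:bot.place_of(n,l) for n in("top","side")}
    print(l,{n:[(np.round(d["xy"],1).tolist(),round(d["conf"],2)) for d in r[n][:2]] for n in r})
    if r["top"] and r["side"]: print(tri(r["top"][0]["xy"],r["side"][0]["xy"]))
go(0.5004,0.0395,0.12)
im=cv2.imread("pics/top7.png")[190:360,290:460]
cv2.imwrite("pics/z7.png",cv2.resize(im,None,fx=3.5,fy=3.5,interpolation=cv2.INTER_CUBIC))
```

```text
peak_top {'top': [([376.6, 269.3], 0.9)], 'side': [([316.1, 295.8], 0.83)]}
(array([ 0.51797853, -0.01196992,  0.08735754]), [np.float64(0.0008280341223793672), np.float64(0.0008280341223795663)])
ledge {'top': [([395.1, 296.1], 0.62)], 'side': [([308.5, 342.0], 0.67)]}
(array([ 0.47570424, -0.046472  ,  0.04374875]), [np.float64(0.0010353867421899995), np.float64(0.0010353867421896185)])
hump {'top': [([381.9, 243.6], 0.51), ([260.4, 308.7], 0.24)], 'side': [([344.1, 309.8], 0.79)]}
(array([ 0.56139206, -0.02603713,  0.0436187 ]), [np.float64(0.0008809449133999472), np.float64(0.0008809449134007229)])
ridge {'top': [([342.5, 277.1], 0.89)], 'side': [([287.3, 303.2], 0.78)]}
(array([0.5034204 , 0.03932097, 0.04503875]), [np.float64(0.002724440914514204), np.float64(0.002724440914515092)])
t 11.675 ee [ 0.5602 -0.0265  0.1925] shift [ 0.0795  0.0403 -0.0005] tilt axis(tool) [-0.0004 -0.0008 -0.    ] F [-0.55 -1.43 -0.4 ] op -0.0002
```

View pics/z7.png

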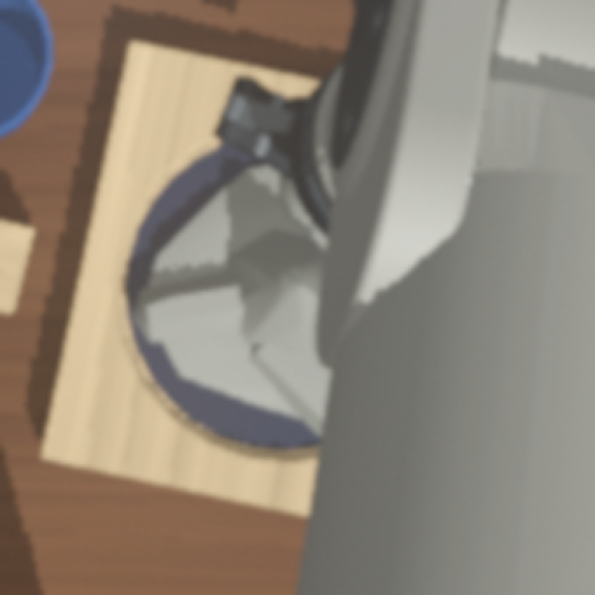

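View pics/side7.png

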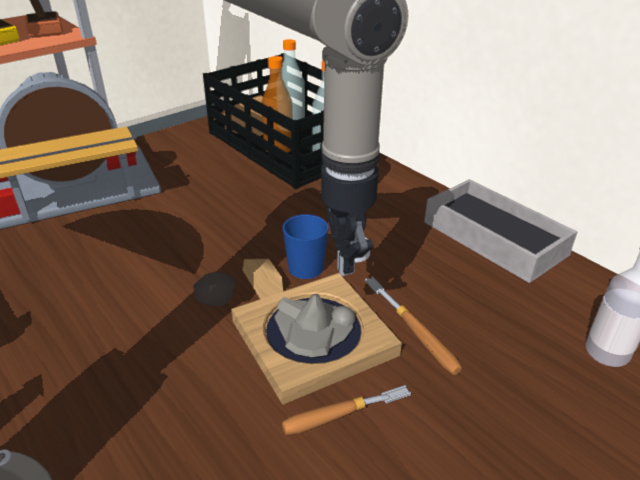

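Heights agree: hump down (44 mm), ledge up (44 mm), peak leaning towards the hump. Now to the ridge.

Call:
{"api": "step_arm", "payload": {"plan": [[[0,0,0],[0.039,0.0205,0],0],[[0,0,0],[0.078,0.041,0],0],[[0,0,0],[0.078,0.041,0],0],[[0,0,0],[0.078,0.041,0.025],0],[[0,0,0],[0.078,0.041,0.05],0],[[0,0,0],[0.078,0.041,0.056],0],[[0,0,0],[0.078,0.041,0.056],0]]}}

```text
time_s: 12.55
ee_pos: [0.5027, 0.039, 0.137]
tool_rot: [0.573, 3.089, -0.001]
wrist_force: [0.2, -0.1, 0.2]
opening: 0.0003
```

Run:
```python
from h import *
save('side','side8'); save('top','top8')
go(0.502,0.0395,0.042)
print(proj('top',[.502,.0395,.049]),proj('side',[.502,.0395,.049]))
a=cv2.imread("pics/top8.png")[190:340,290:440]; b=cv2.imread("pics/side8.png")[240:390,240:390]
cv2.imwrite("pics/z8.png",cv2.resize(np.hstack([a,b]),None,fx=2.6,fy=2.6,interpolation=cv2.INTER_CUBIC))
```

```text
t 12.65 ee [0.5032 0.0393 0.1379] shift [ 0.0013 -0.0003  0.0229] tilt axis(tool) [0.0008 0.002  0.    ] F [0.44 0.67 1.66] op 0.0002
[341.49496453 279.39465786] [288.16804729 301.54514836]
```

View pics/z8.png

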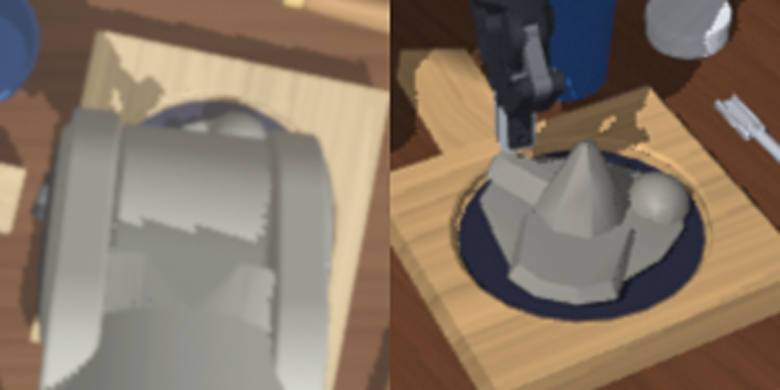

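In the side crop the crest lies slightly nearer the camera than the finger's axis, so I'll shift about 3 mm in −x while descending from 65 mm.

Call:
{"api": "step_arm", "payload": {"plan": [[[0,0,0],[0.002,-0.0005,0.0015],0],[[0,0,0],[0.0035,-0.001,0.003],0],[[0,0,0],[0.0035,-0.001,0.0045],0],[[0,0,0],[0.0035,-0.001,0.006],0],[[0,0,0],[0.0035,-0.001,0.0075],0],[[0,0,0],[0.0035,-0.001,0.009],0],[[0,0,0],[0.0035,-0.001,0.0105],0],[[0,0,0],[0.0035,-0.001,0.012],0]]}}

```text
time_s: 13.65
ee_pos: [0.4986, 0.04, 0.1248]
tool_rot: [-0.571, -3.089, 0.0]
wrist_force: [0.4, 0.0, -0.4]
opening: 0.0001
```

Run:
```python
from h import *
save('side','side9')
go(0.4995,0.0395,0.042)
b=cv2.imread("pics/side9.png")[240:390,240:390]
cv2.imwrite("pics/z9.png",cv2.resize(b,None,fx=3.6,fy=3.6,interpolation=cv2.INTER_CUBIC))
```

```text
t 13.7 ee [0.4985 0.04   0.1247] shift [-0.0011 -0.0001  0.0097] tilt axis(tool) [-0.0002 -0.0003 -0.    ] F [0.07 0.15 0.49] op 0.0002
```

View pics/z9.png

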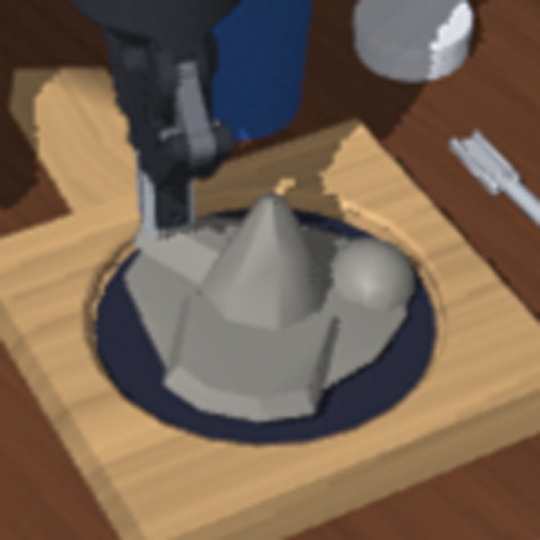

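The tip is right over the outer half of the crest, about 2–3 mm above it. Pressing.

Call:
{"api": "step_arm", "payload": {"plan": [[[0,0,0],[0,0,0.001],0],[[0,0,0],[0,0,0.002],0],[[0,0,0],[0,0,0.003],0],[[0,0,0],[0,0,0.004],0]]}}

```text
time_s: 14.2
ee_pos: [0.4986, 0.0402, 0.121]
tool_rot: [-0.571, -3.089, -0.0]
wrist_force: [-0.4, -0.0, 0.3]
opening: -0.0001
```

Call:
{"api": "step_arm", "payload": {"plan": [[[0,0,0],[0,0,0.001],0],[[0,0,0],[0,0,0.002],0],[[0,0,0],[0,0,0.003],0]]}}

```text
time_s: 14.58
ee_pos: [0.4987, 0.0399, 0.1179]
tool_rot: [0.571, 3.089, -0.0]
wrist_force: [-0.0, 0.1, 0.2]
opening: 0.0002
```

Call:
{"api": "step_arm", "payload": {"plan": [[[0,0,0],[0,0,0.001],0],[[0,0,0],[0,0,0.0015],0]]}}

```text
time_s: 14.82
ee_pos: [0.4987, 0.0399, 0.1165]
tool_rot: [0.572, 3.089, -0.0]
wrist_force: [-0.8, 0.6, 0.8]
opening: -0.0002
```

Run:
```python
from h import *
save('side','side10')
go(0.4995,0.0395,0.042)
b=cv2.imread("pics/side10.png")[240:390,240:390]
cv2.imwrite("pics/z10.png",cv2.resize(b,None,fx=3.6,fy=3.6,interpolation=cv2.INTER_CUBIC))
```

```text
t 14.875 ee [0.4987 0.0399 0.1165] shift [-0.0009 -0.0001  0.0015] tilt axis(tool) [ 0.      0.0002 -0.    ] F [-0.45  0.14  1.81] op 0.0
```

View pics/z10.png

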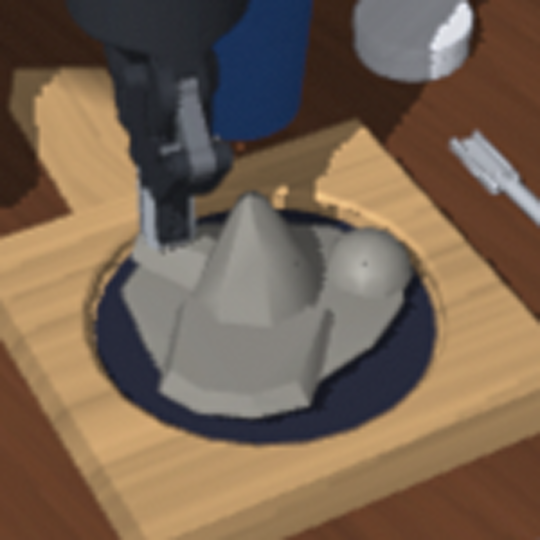

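The stone has rocked over: peak left, hump up. Pressing until firm.

Call:
{"api": "step_arm", "payload": {"plan": [[[0,0,0],[0,0,0.0005],0],[[0,0,0],[0,0,0.001],0],[[0,0,0],[0,0,0.001],0]]}}

```text
time_s: 15.25
ee_pos: [0.4987, 0.04, 0.116]
tool_rot: [0.571, 3.089, 0.001]
wrist_force: [-1.6, 1.2, 5.9]
opening: -0.0
```

Call:
{"api": "step_arm", "payload": {"plan": [[[0,0,0],[0,0,0],0],[[0,0,0],[0,0,0],0]]}}

```text
time_s: 15.5
ee_pos: [0.4987, 0.04, 0.116]
tool_rot: [0.571, 3.089, 0.001]
wrist_force: [-1.5, 0.4, 5.3]
opening: -0.0004
```

Call:
{"api": "step_arm", "payload": {"plan": [[[0,0,0],[0,0,-0.002],0],[[0,0,0],[0,0,-0.01],0],[[0,0,0],[0,0,-0.035],0],[[0,0,0],[0,0,-0.07],0],[[0,0,0],[0,0,-0.11],0],[[0,0,0],[0.03,0.03,-0.13],0],[[0,0,0],[0.06,0.06,-0.14],0],[[0,0,0],[0.1,0.09,-0.14],0]]}}

```text
time_s: 16.5
ee_pos: [0.4379, 0.1608, 0.257]
tool_rot: [0.573, 3.085, 0.003]
wrist_force: [0.4, 0.9, -0.3]
opening: 0.0002
```

Call:
{"api": "step_arm", "payload": {"plan": [[[0,0,0],[0.04,0.04,0],0],[[0,0,0],[0.08,0.08,0],0],[[0,0,0],[0.12,0.12,0],0],[[0,0,0],[0.12,0.12,0],0],[[0,0,0],[0.12,0.12,0],0]]}}

```text
time_s: 17.12
ee_pos: [0.3685, 0.3142, 0.2555]
tool_rot: [0.571, 3.089, -0.001]
wrist_force: [0.1, -0.5, 0.6]
opening: 0.0
```

Run:
```python
from h import *
save('side','side11'); save('top','top11')
for l in ("stone_under","peak_top","ledge","hump","ridge","stand"):
    r={n:bot.place_of(n,l) for n in("top","side")}
    print(l,{n:[(np.round(d["xy"],1).tolist(),round(d["conf"],2)) for d in r[n][:2]] for n in r})
    if r["top"] and r["side"]: print(tri(r["top"][0]["xy"],r["side"][0]["xy"]))
a=cv2.imread("pics/top11.png")[190:340,290:440]; b=cv2.imread("pics/side11.png")[240:390,240:390]
cv2.imwrite("pics/z11.png",cv2.resize(np.hstack([a,b]),None,fx=2.6,fy=2.6,interpolation=cv2.INTER_CUBIC))
go(0,0,0)
```

```text
stone_under {'top': [([370.5, 271.2], 0.84), ([294.1, 154.6], 0.21)], 'side': [([314.5, 324.2], 0.83)]}
(array([ 0.5160814 , -0.00904199,  0.02727217]), [np.float64(0.00022171498265010218), np.float64(0.0002217149826496152)])
peak_top {'top': [([368.7, 271.7], 0.56)], 'side': [([310.1, 293.9], 0.78)]}
(array([ 0.5147013 , -0.00053911,  0.08512762]), [np.float64(0.00013664217415478093), np.float64(0.00013664217415569185)])
ledge {'top': [([395.0, 298.8], 0.69)], 'side': [([305.0, 339.9], 0.89), ([310.7, 325.3], 0.73)]}
(array([ 0.47114689, -0.04504739,  0.04998259]), [np.float64(0.0017002988261147376), np.float64(0.0017002988261150803)])
hump {'top': [([382.8, 243.9], 0.73)], 'side': [([342.4, 306.4], 0.65)]}
(array([ 0.5594345 , -0.02573418,  0.05189913]), [np.float64(0.0003864567526526495), np.float64(0.00038645675265267605)])
ridge {'top': [([340.8, 281.5], 0.86), ([370.6, 271.7], 0.54)], 'side': [([282.9, 306.8], 0.62)]}
(array([0.49626329, 0.04174503, 0.03969608]), [np.float64(0.0026943352787483594), np.float64(0.002694335278748769)])
stand {'top': [([395.0, 298.5], 0.7)], 'side': [([340.6, 304.9], 0.59)]}
(array([ 0.49497603, -0.05371159,  0.11018448]), [np.float64(0.02511078530409967), np.float64(0.02511078530409935)])
t 17.825 ee [0.3683 0.3148 0.2554] shift [ 0.2313 -0.4257  0.1824] tilt axis(tool) [-0. -0. -0.] F [-1.17 -0.35 -0.83] op 0.0002
```

View pics/z11.png

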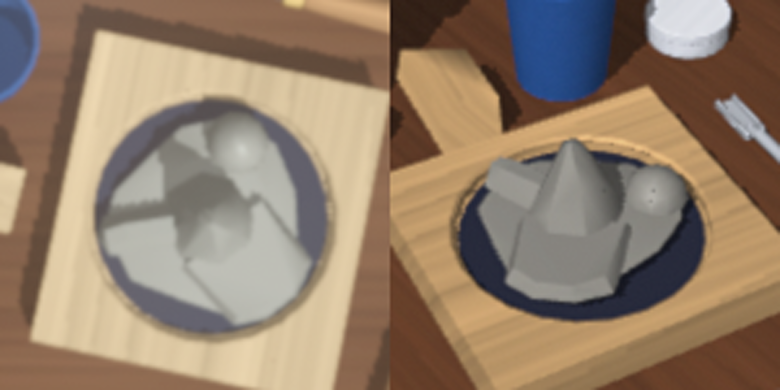

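View pics/top11.png

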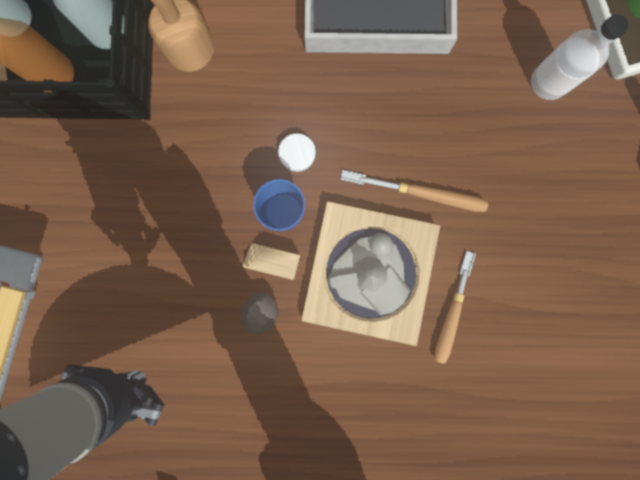

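All others unmoved, ridge low (about 40 mm), hump and ledge up, and the arm is clear. Handing in.

```bash
python3 -c "
from plant import bot
print(bot.finish_job(), bot.get_state()['time_s'])"
```

```text
the job is handed in; nothing more can be done
the job is handed in; nothing more can be done
```

I pressed the stone with the closed fingertips on the ledge, then the hump, then the ridge. I left it resting on the ridge side and handed in at about 18 s; no verdict is reported.

| Press | Fingertip height where it stood firm | Wrist force |
|---|---|---|
| Ledge | about 36.6 mm | about 7 N |
| Hump | about 45.5 mm | about 6 N |
| Ridge | about 43.0 mm | about 5.5 N |

These fit the given "side down" heights of 37, 46 and 42 mm.

**Last pictures:** the ridge side is down, measured at about 40 mm, which is under the 44.2 mm limit. The hump is up at about 52 mm. The stone is still centred in its bed, the stand and the other objects look unmoved, and the arm is clear.

**Readings that disagreed:**
- The last check put the ledge at 50 mm and the stone's underside at 27 mm. Both are about 6–7 mm above what the geometry allows.
- After the ledge press, the ridge read 42.5 mm instead of 49 mm.
- The stand's position could not be measured from the final pictures, because the two views disagreed by 25 mm each. I judged it unmoved by eye from the top picture.

I took these as errors of the image networks, since the forces, fingertip heights and pictures all agreed.

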